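Shut the vial box and tuck its flap under the lip

ROBOT

A 6-joint arm with a two-finger parallel gripper is mounted at the origin on the work surface. World frame = base frame: x ahead of the robot, y to its left, z up, the work surface at z = 0. Lengths are in mm, angles in rad, forces in N, time in s.
With the tool pointing down it reaches from about 350 to 975 mm from the base axis. Payload 7.1 kg.
Tool frame: the origin (TCP) lies midway between the tips of the shut fingers; the grasp point (between the pads) lies 19 mm behind it (ctrl.pinch_z is the distance from the TCP to the grasp point, in mm); z points along the fingers, y is the direction in which the jaws open and shut (so a half turn about z gives the same grasp; the last joint's range is limited). The gripper opens to 88 mm and grips with 3 to 60 N. Pads are 20 mm wide; open, the fingers measure 115 mm over their backs; the gripper's body (75 mm by 178 mm) begins 61 mm behind the grasp point.
Start: joints at [1.269, 0.423, 1.63, -0, 1.089, -0.019], TCP at [174.372, 600.166, 222.675] pointing down, gripper open.
Joint ranges: [-3, 3], [-0.9, 2.11], [0.09, 2.58], [-1.31, 4.45], [0.11, 2.69], [-2.54, 2.54]. Speed limits (rad/s): [2.39, 2.39, 3.01, 3.14, 3.14, 3.14].

INTERFACE

Orientations are given as a rotation vector (axis times angle).
In Python, from workcell import ctrl gives the robot as it stands.
- The arm moves only by the tool jog_arm, never from a script. Its arguments are lists of equal length, an entry for each row: "xyz": the shift along the world's x, y, z in mm, a list of three; "yaw": the turn about the world's z in degrees. A call has 1 to 20 rows; each row shifts and turns the pose as measured when the row begins; what a row does not reach is not made up. A row lasts 1/12 s, in which the tool goes at most 41.7 mm and 7.16 degrees, less where a joint would pass 70% of its speed; a pose out of reach is approached as far as the arm can. A call with a gripper value outside its range is refused whole. "gripper" is the closure, from 0 (fully open) to 1 (shut), set as the call begins (left out, the last holds). The fingers move at their own pace and stop on an object; the grip force is fixed at half the most. Time passes only in rows, so rows that do not move let the fingers close. It gives the time, the measured TCP pose, the force and the opening at its end, in the units of the state.
- ctrl.get_obs(): the state, without advancing time (a new reading comes with each control period).
- ctrl.get_image(name): name is "side" or "top" or "wrist"; returns a dict with "img" (480x640x3 uint8, blue, green, red), "K" (3x3 intrinsics, pixels), "R" (3x3) and "t" (3): a world point X has camera coordinates R X + t. Camera axes: x right, y down, z forward; pixel columns grow to the right and rows downward; lengths in mm; the calibration is good to about 2 mm. A picture is of the moment at which its call begins. There is no depth.
- ctrl.close_job(): hands the job in, once; it reports no verdict.
Trained networks look in a picture, given as the dict that the camera call returned (one of the last four; its "shot" number tells which), for a name from the list of things; names that differ only in an ending like _2 or _b are one class to them, and where a whole thing is asked for, a point or a joint stands for the part that bears it (a point fixed in the world has none). Each returns a list of dicts, best first, with "confidence" (0 to 1); they miss things now and then, are a little off and sometimes report something else, mostly with a low value. They report only what shows in the picture. A call takes as long as a camera call. They do not tell look-alikes from the thing itself.
- ctrl.find_in(picture, thing): "centre" ([column, row] as shares, 0 to 1, of the picture: columns of its width, rows of its height, amid what is visible of it).
- ctrl.regions_of(picture, thing): "region" (480x640 bool, what is visible of it) and "centre" ([column, row] as shares, 0 to 1, of the picture: columns of its width, rows of its height, amid what is visible of it).
- ctrl.pinpoint(picture, thing): "centre" ([column, row] as shares, 0 to 1, of the picture: columns of its width, rows of its height: a listed point, or the origin of a listed thing).
The state is a dict: "t": time; "qpos": joint angles; "qvel": joint speeds; "joint_torque": joint torques, N m; "ee_pos": TCP position; "orientation": TCP orientation; "ft_force": force on the tool from outside, world axes, zero at the start; "moment": the same for the moment, N m; "width": finger opening in mm.
Only numpy, scipy, OpenCV 4.12 (cv2) and the standard library are available. Lean on these libraries where they do the work, as an engineer would, in place of code of your own. Each camera call takes 0.05 s, during which the arm holds its last target.

TASK

Shut the open vial box on the lab bench: with the fingertips push its sprung flap over onto the box, hold it pressed down flat, and push it by its ridge towards the lip until its free edge is fully home beneath the lip, so that the flap stays shut when you let go. Only push on the flap's outer side: do not pinch it or touch the padded inner side. Leave the amber bottle, the jar and the screwdriver standing or lying where they are.

Things in the scene. Friction and masses are not known exactly. Their poses are not given: they have to be found in the camera images.
- case: White plastic vial box, fixed to the bench, 150 mm long (its x) by 130 mm wide (its y), walls 44 mm high. Origin: centre of its underside on the bench. Its x axis points level from the hinge end to the lip end, z up. The hinge ears at the hinge end reach z = 58 mm, 55 to 62 mm to either side of the middle. The flap, when open, stands up at the hinge end; its outer side (to be pushed) is the one away from the lip and becomes the top.
- hinge (a point): Middle of the flap's hinge axis, in the case frame at x = -65 mm, y = 0, z = 50 mm. The axis runs along the case's y.
- lip (a point): Retaining lip: a white bar along the case's y, 96 mm long, at the end opposite the hinge. This point is on its lower inner edge, in the case frame x = 58 mm, z = 56 mm. The lip overhangs from x = 58 mm to an upright wall at x = 67 mm; the gap beneath it reaches up to z = 56 mm, the lip's top is at z = 61 mm.
- edge (a point): Middle of the free edge of the flap's plate. The point's x points along the plate from the hinge to this edge, z out of the outer side. The plate is 4 mm thick (2 mm either side of this point), 104 mm wide, and its edge is 118 mm from the hinge axis with joint tongue at 0. The padded inner side is 5 mm below this point's plane.
- ridge (a point): Foot of the saw-tooth ridge on the flap's outer side, at the plate's outer surface, 76 mm from the hinge axis with joint tongue at 0; same axes as point edge. The ridge is 80 mm wide along the hinge, its steep face looks to the hinge and is 10 mm high; it slopes down towards the free edge over 22 mm. The plate between it and the grey hinge sleeve (which ends 30 mm from the axis and is 9 mm thick) is flat and free to press on.
- flap (a joint): Angle of the flap about its hinge, rad: 0 = flat on the box, about 1.7 = upright leaning back, stop at 2.1. It starts at 1.45 to 2.0. A spring opens it towards 1.7 (about 0.09 N m per rad, less its weight: to hold it flat at the ridge takes about 2 N); let go before it is tucked, it rises again. It stops firmly at 0. Tucked, it rests against the lip's underside at about 0.03.
- tongue (a joint): How far the flap's plate has been slid out of its hinge sleeve, along the plate away from the hinge, m: 0 = drawn in (start, 0 to 0.002), stop at 0.014 (home, edge 9 mm under the lip). It stays where it is left; friction about 1.5 N. At 0 the edge passes 5 mm short of the lip as the flap comes down; slid out more than 5 mm too early, the plate lands on top of the lip.
- pad: Grey pad on the flap's inner side, 60 by 90 mm, 3 mm thick; not to be touched. Its axes are those of point edge, its origin is on the hinge axis with joint tongue at 0.
- amber_mid (a point): Centre of a standing amber bottle, 42 mm across, 85 mm high, loose. To be left alone; beside the box.
- jar_mid (a point): Centre of a standing white jar, 48 mm across, 58 mm high, loose. To be left alone; beside the box.
- driver_grip (a point): Middle of the grip of a screwdriver 150 mm long lying beside the box, loose. To be left alone.
Things that resemble listed ones, but are neither listed nor needed, are in the scene too. There is more than one size of the case; the job needs the smaller. Leave any purple look-alike of the part that bears jar_mid alone.

How it is judged (in metres and radians):
At the end, for the whole second after the job is handed in: The flap is shut (joint flap under 0.06 rad) and at rest with its plate slid out more than 10 mm, so that its edge is at least 5 mm beneath the lip; amber bottle, jar and screwdriver are within 30 mm of where they began and bottle and jar upright (within 0.3 rad) (value of joint flap below 0.06 rad and value of joint tongue above 0.01 m and velocity of joint flap below 0.05 rad/s and distance of each of amber_mid, jar_mid, driver_grip from where it was at the start of the episode below 0.03 m and angle between each of amber_mid, jar_mid's own z axis and vertical below 0.3 rad); the robot touches nothing.
It fails at once if the padded inner side of the flap is pressed by the fingers or the arm (pinched) (contact force between any of the fingers, the arm and pad above 2 N).
It fails at once if a bystander is lifted, pushed away (30 mm) or tipped (not (distance of each of amber_mid, jar_mid, driver_grip from where it was at the start of the episode below 0.03 m and angle between each of amber_mid, jar_mid's own z axis and vertical below 0.3 rad)).
It also fails if it takes over 38 s, if anything falls off the work surface, if the arm or the gripper's body presses on something with over 40 N, if the wrist force passes 120 N, or if a joint passes its speed limit or range.

## Working session

There is one attempt and no reset: what is moved stays moved. The work goes in short steps, Python scripts to look and compute and a tool call to move; the robot and the scene stay as the last step left them, time stands still between calls to the robot, and variables do not carry over. Pictures are saved under pics/ and viewed, and the job is handed in when it is done.

Besides the shell and the picture viewer there is one more tool, called after "Call:" as name(argument=value, ...), one argument or row to a line, values as JSON. jog_arm: Moves the arm, as the interface text tells. Its arguments: {"type":"object","properties":{"xyz":{"type":"array","items":{"type":"array","items":{"type":"number"}}},"yaw":{"type":"array","items":{"type":"number"}},"gripper":{"type":"number"}},"required":["xyz","yaw"]}

```bash
mkdir -p pics; ls; python3 - <<'E'
from workcell import ctrl
import cv2,numpy as np
o=ctrl.get_obs(); print(o)
for n in ["top","side"]:
    p=ctrl.get_image(n); cv2.imwrite(f"pics/{n}0.png",p["img"]); print(n,p["K"].tolist(),p["R"].tolist(),p["t"].tolist())
    for th in ["case","hinge","lip","edge","ridge","jar_mid","amber_mid","driver_grip"]:
        r=ctrl.pinpoint(p,th)
        print(th,[(round(d["centre"][0]*640),round(d["centre"][1]*480),round(d["confidence"],2)) for d in r][:5])
E
```

```text
pics
{'t': 0.0, 'qpos': array([ 1.26898580e+00,  4.23848447e-01,  1.63069320e+00,  2.81998168e-05,
        1.08860107e+00, -1.90126516e-02]), 'qvel': array([-2.99898115e-03,  6.56874528e-04,  1.45604063e-04,  4.17490811e-04,
        8.97401922e-05, -2.23393923e-03]), 'joint_torque': array([-7.45177331e-04, -5.44607449e+01, -2.73680323e+01,  6.44807867e-02,
        2.24716763e-02, -7.56231839e-05]), 'ee_pos': array([174.21043239, 599.64408607, 221.89569384]), 'orientation': array([-4.42720957e-01, -3.10996565e+00,  2.39710524e-03]), 'ft_force': array([-0.27113434,  0.39098117,  0.19669573]), 'moment': array([0.00791192, 0.02218902, 0.00705761]), 'width': 87.77020674616452}
top [[445.5980305853531, 0.0, 326.93444094992407], [0.0, 445.5980305853531, 237.06734865229143], [0.0, 0.0, 1.0]] [[-0.023684192811486322, -0.9993940920640323, 0.025505053585061145], [-0.9975476667610711, 0.021944309368817177, -0.06646126560538115], [0.06586130541077759, -0.027016588123487097, -0.9974629779674803]] [43.76360343505829, 531.8062244683927, 905.8355615995504]
case [(357, 211, 0.6), (488, 282, 0.58), (37
[... 347 characters left out ...]
505, 0.0, 315.421056975213], [0.0, 444.00601485948505, 240.58171913741518], [0.0, 0.0, 1.0]] [[0.8779847918903991, -0.4786688023997658, 0.004345436496701804], [-0.35156289051057144, -0.6509521727773557, -0.6728036881381462], [0.32487880698042587, 0.5891837118977524, -0.7398082957154248]] [-426.92919066868984, 285.81474200173176, 766.8579843855237]
case [(373, 446, 0.91), (363, 289, 0.62)]
hinge [(347, 293, 0.92), (331, 470, 0.74)]
lip [(383, 255, 0.92), (414, 393, 0.63), (356, 254, 0.41)]
edge [(407, 396, 0.83), (354, 254, 0.81)]
ridge [(353, 271, 0.94), (383, 419, 0.65)]
jar_mid [(345, 227, 0.72), (313, 249, 0.64), (274, 250, 0.37)]
amber_mid [(439, 297, 0.9)]
driver_grip [(273, 247, 0.89)]
```

View pics/top0.png

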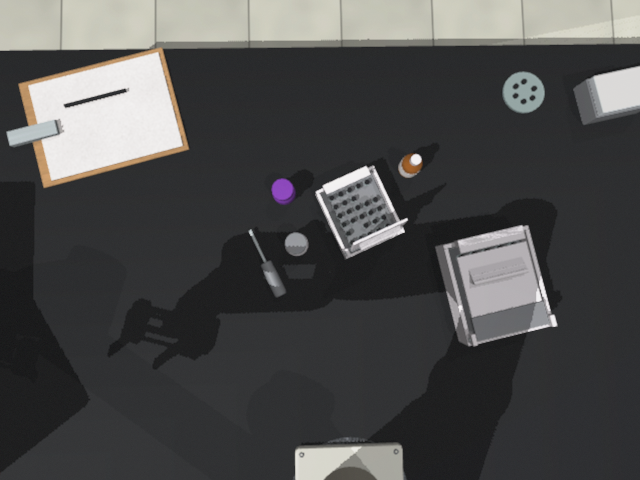

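View pics/side0.png

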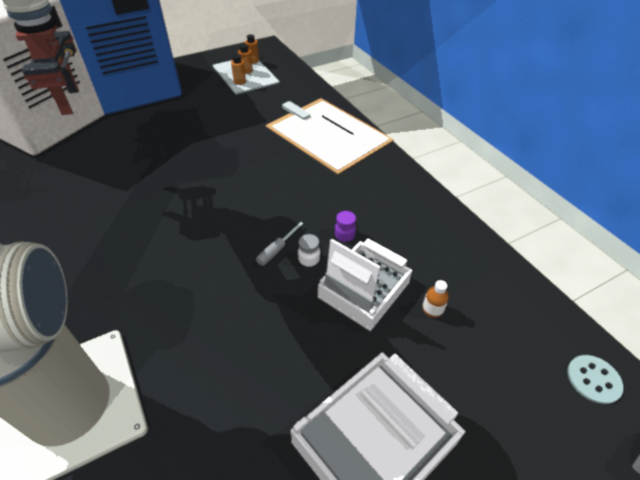

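The small box with the upright flap is at top (357,211) and side (363,289). Look-alikes: the large box, which is shut, at top (488,282) and side (373,446), and the purple jar at top (282,192). The white jar is at top (297,246), the amber bottle at (412,163) and the driver at (270,272). The job needs the smaller case, so I choose (357,211).

```bash
cat > h.py <<'E'
import numpy as np,cv2
from scipy.optimize import least_squares
def proj(p,X):
    X=np.atleast_2d(X); c=X@np.array(p["R"]).T+np.array(p["t"]); u=c@np.array(p["K"]).T
    return u[:,:2]/u[:,2:]
def tri(ps,uv):
    f=lambda X: np.concatenate([proj(p,X)[0]-q for p,q in zip(ps,uv)])
    s=least_squares(f,[500,0,50]); return s.x,np.abs(s.fun).max()
def w(c,yaw,L):
    L=np.atleast_2d(L); R=np.array([[np.cos(yaw),-np.sin(yaw),0],[np.sin(yaw),np.cos(yaw),0],[0,0,1]])
    return L@R.T+np.array([c[0],c[1],0])
def flap(r,n,y,a): # r along plate, n out of the outer side
    return [-65+r*np.cos(a)-n*np.sin(a), y, 50+r*np.sin(a)+n*np.cos(a)]
E
python3 - <<'E'
from h import *
from workcell import ctrl
T=ctrl.get_image("top");S=ctrl.get_image("side")
def best(p,th,near,R):
    r=[(np.array(d["centre"])*[640,480],d["confidence"]) for d in ctrl.pinpoint(p,th)]
    r=[x for x in r if np.hypot(*(x[0]-near))<R]
    return r[0][0] if r else None
pts={}
for th,a,b in [("case",(357,211),(363,289)),("hinge",(375,239),(347,293)),("lip",(352,186),(383,255)),("edge",(380,232),(354,254)),("ridge",(382,234),(353,271)),("jar_mid",(297,246),(313,249)),("amber_mid",(412,163),(439,297)),("driver_grip",(270,272),(273,247))]:
    u=best(T,th,a,15);v=best(S,th,b,15);pts[th]=(u,v)
    if u is not None and v is not None: print(th,u.round(1),v.round(1),*[np.round(z,1) for z in tri([T,S],[u,v])])
def model(q):
    a=q[3]
    return {"case":[0,0,0],"hinge":[-65,0,50],"lip":[58,0,56],"edge":flap(118,0,0,a),"ridge":flap(76,2,0,a)}
def f(q):
    r=[]
    for k,L in model(q).items():
        X=w(q[:2],q[2],L)
        for p,z in zip((T,S),pts[k]):
            if z is not None: r+=list(proj(p,X)[0]-z)
    return np.array(r)
s=least_squares(f,[500,-60,0.4,1.7],loss="soft_l1"); print(s.x,f(s.x).round(1))
q=s.x
for n,p in (("top",T),("side",S)):
    im=p["img"].copy()
    def line(Ls,c):
        P=proj(p,w(q[:2],q[2],np.array(Ls,float))); P=((P)*4)
        return P,c
    x0,y0,x1,y1=(280,130,440,280) if n=="top" else (250,190,460,340)
    sc=5 if n=="top" else 3.8
    crop=cv2.resize(im[y0:y1,x0:x1],None,fx=sc,fy=sc,interpolation=cv2.INTER_CUBIC)
    def d(Ls,c):
        P=(proj(p,w(q[:2],q[2],np.array(Ls,float)))+.5-[x0,y0])*sc
        cv2.polylines(crop,[P.astype(int)],True,c,1,cv2.LINE_AA)
    d([[-75,-65,44],[75,-65,44],[75,65,44],[-75,65,44]],(0,255,0))
    d([[-75,-65,0],[75,-65,0],[75,65,0],[-75,65,0]],(255,255,0))
    d([[58,-48,61],[58,48,61],[67,48,61],[67,-48,61]],(0,0,255))
    d([flap(30,2,-52,q[3]),flap(118,2,-52,q[3]),flap(118,2,52,q[3]),flap(30,2,52,q[3])],(255,0,255))
    cv2.imwrite(f"pics/fit_{n}.png",crop)
E
```

```text
case [356.2 214.4] [362.4 286. ] [580.  -31.5  10.9] 0.4
hinge [374.6 239.9] [346.2 295. ] [521.4 -61.5  55.6] 0.5
lip [350.1 187. ] [379.4 255. ] [627.4 -15.1  67.7] 0.0
edge [380.9 229.7] [356.4 254.5] [534.4 -59.2 166.2] 0.5
ridge [380.3 236. ] [349.3 270.9] [523.6 -62.  129.7] 0.9
jar_mid [297.2 244.1] [310.5 249.9] [520.8  91.7  33.7] 1.3
amber_mid [411.2 164.8] [437.3 295.2] [ 675.6 -143.    51.5] 1.2
driver_grip [268.8 277.2] [273.4 250. ] [456.2 152.3   7.5] 2.1
[ 580.55895559  -34.06646129   57.0025365  -494.89063245] [ 0.9 -0.   0.1  3.9 -0.1  0.3  1.   1.9 -3.7 -1.5 -0.2  0.6 -0.4  1.1
 -2.2 -0.3 -1.6 -0.6  1.7  0.1]
```

View pics/fit_top.png

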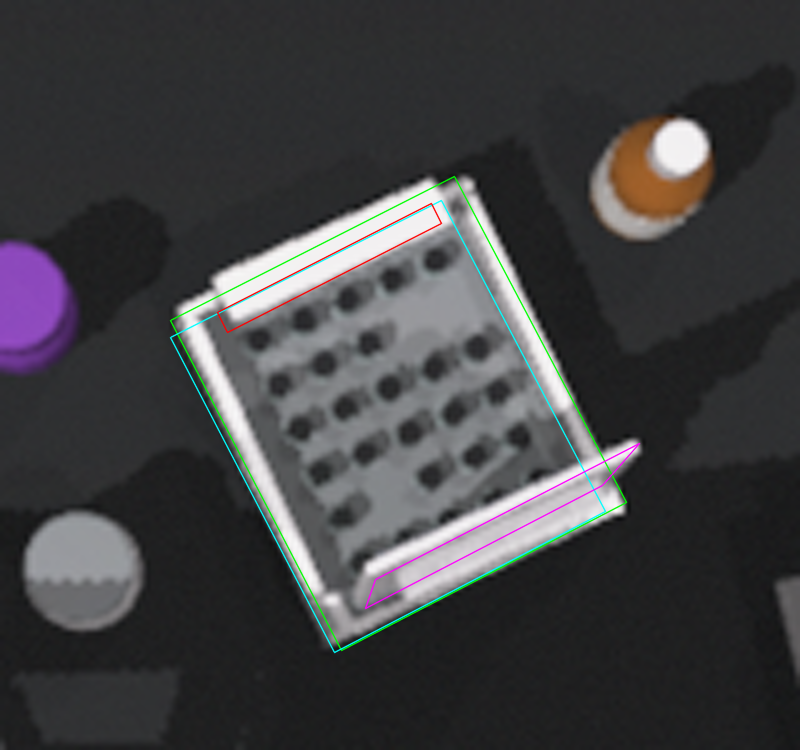

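View pics/fit_side.png

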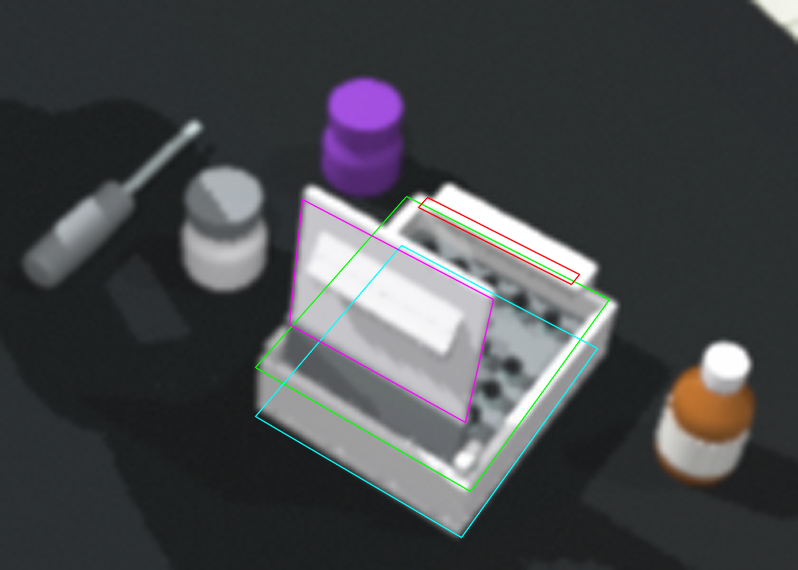

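```bash
cat > fit.py <<'E'
from h import *
from workcell import ctrl
T=ctrl.get_image("top");S=ctrl.get_image("side")
A=lambda *z:np.array(z)/5+[280,130]-.5+.1
B=lambda *z:np.array(z)/3.8+[250,190]-.5+.13
C=[(T,A(180,308),[75,65,44]),(T,A(470,182),[75,-65,44]),(T,A(625,512),[-75,-65,44]),(T,A(336,645),[-75,65,44]),
(T,A(447,225),[58,-48,61]),(T,A(234,320),[58,48,61]),
(S,B(614,302),[75,-65,44]),(S,B(463,490),[-75,-65,44]),(S,B(258,372),[-75,65,44]),(S,B(461,535),[-75,-65,0]),(S,B(260,405),[-75,65,0]),(S,B(600,345),[75,-65,0])]
F=[(T,A(640,443),118,-2,-52),(T,A(366,566),118,2,52),(S,B(303,190),118,0,52),(S,B(493,294),118,2,-52)]
def f(q):
    r=[proj(p,w(q[:2],q[2],L))[0]-u for p,u,L in C]+[proj(p,w(q[:2],q[2],flap(r,n,y,q[3])))[0]-u for p,u,r,n,y in F]
    return np.concatenate(r)
s=least_squares(f,[580,-34,0.45,1.48],loss="soft_l1",bounds=([400,-200,0,1.3],[700,100,1,2.2]));q=s.x
print(q,f(q).round(1).reshape(-1,2).tolist())
np.save("q.npy",q)
for n,p in (("top",T),("side",S)):
    x0,y0,x1,y1=(280,130,440,280) if n=="top" else (250,190,460,340)
    sc=5 if n=="top" else 3.8
    crop=cv2.resize(p["img"][y0:y1,x0:x1],None,fx=sc,fy=sc,interpolation=cv2.INTER_CUBIC)
    def d(Ls,c):
        P=(proj(p,w(q[:2],q[2],np.array(Ls,float)))+.5-[x0,y0])*sc
        cv2.polylines(crop,[P.astype(int)],True,c,1,cv2.LINE_AA)
    d([[-75,-65,44],[75,-65,44],[75,65,44],[-75,65,44]],(0,255,0))
    d([[-75,-65,0],[75,-65,0],[75,65,0],[-75,65,0]],(255,255,0))
    d([[58,-48,61],[58,48,61],[67,48,61],[67,-48,61]],(0,0,255))
    d([flap(30,2,-52,q[3]),flap(118,2,-52,q[3]),flap(118,2,52,q[3]),flap(30,2,52,q[3])],(255,0,255))
    d([flap(76,2,-40,q[3]),flap(76,2,40,q[3])],(255,0,0))
    cv2.imwrite(f"pics/fit2_{n}.png",crop)
for L in ([-65,0,50],[58,0,56],flap(118,0,0,q[3]),flap(76,2,0,q[3])): print(w(q[:2],q[2],L).round(1))
E
python3 fit.py
```

```text
[ 5.81757159e+02 -3.48891749e+01  4.14065602e-01  1.47172858e+00] [[-0.9, 0.1], [-1.0, -1.3], [-0.2, -0.8], [-0.5, -0.1], [0.7, -0.7], [-0.3, 0.4], [0.2, 0.6], [0.4, 0.5], [-0.4, -2.7], [-1.3, 0.8], [-1.1, 1.3], [0.5, 2.2], [-1.7, -1.7], [0.4, 0.9], [1.2, 0.3], [-0.5, 1.1]]
[[522.3 -61.   50. ]]
[[634.9 -11.6  56. ]]
[[532.9 -56.3 167.4]]
[[527.3 -58.8 125.8]]
```

View pics/fit2_top.png

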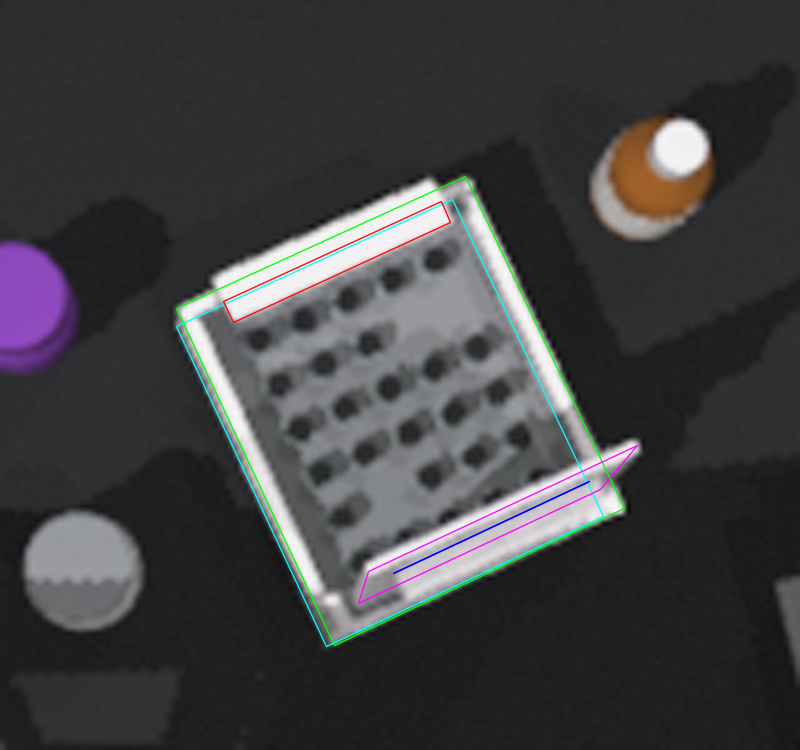

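View pics/fit2_side.png

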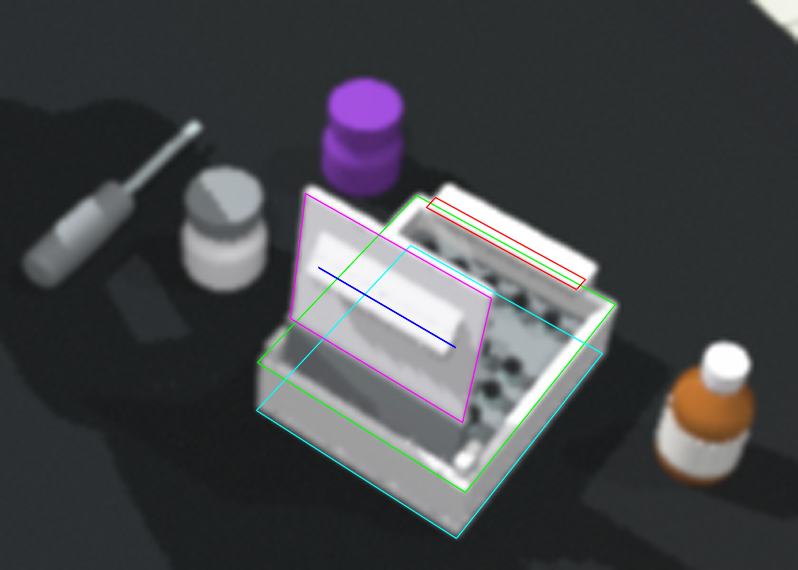

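Both overlays agree to about 1–2 px: case at (582,-35), yaw about 0.42, flap about 1.47. The flap stands upright and its outer side with the ridge faces the robot. Next I work out a path for the shut fingertips.

```bash
python3 - <<'E'
from h import *
q=np.load("q.npy"); q[2]=0.42
print("tool y wanted deg",np.degrees(q[2])+90)
def W(x,z,y=0): return w(q[:2],q[2],[x,y,z])[0].round(0)
print("pre",W(-110,222),W(-110,108), "dir",np.cos(q[2]),np.sin(q[2]))
prev=None
for a in np.arange(1.5,-.01,-.15):
    x,_,z=flap(55,2,0,a); P=W(x-10,z); print(round(a,2),round(x-10),round(z),P, None if prev is None else P-prev); prev=P
E
```

```text
tool y wanted deg 114.06422739549458
pre [481. -80. 222.] [481. -80. 108.] dir 0.9130889403123083 0.40776045305957015
1.5 -73 105 [515. -65. 105.] None
1.35 -65 104 [522. -61. 104.] [ 7.  4. -1.]
1.2 -57 102 [530. -58. 102.] [ 8.  3. -2.]
1.05 -49 99 [537. -55.  99.] [ 7.  3. -3.]
0.9 -42 94 [543. -52.  94.] [ 6.  3. -5.]
0.75 -36 89 [549. -50.  89.] [ 6.  2. -5.]
0.6 -31 83 [554. -47.  83.] [ 5.  3. -6.]
0.45 -26 76 [558. -46.  76.] [ 4.  1. -7.]
0.3 -23 68 [561. -44.  68.] [ 3.  2. -8.]
0.15 -21 60 [563. -43.  60.] [ 2.  1. -8.]
0.0 -20 52 [563. -43.  52.] [ 0.  0. -8.]
```

Call:
jog_arm(
  xyz=[
    [20,-40,6],
    [20,-40,6],
    [20,-40,6],
    [20,-40,6],
    [20,-40,0],
    [20,-40,0],
    [20,-40,0],
    [20,-40,0],
    [20,-40,0],
    [20,-40,0],
  ],
  yaw=[4,4,4,4,4,4,4,4,4,4],
  gripper=1,
)

```text
t: 2.73
ee_pos: [358.5, 226.7, 246.3]
orientation: [-0.715, 3.056, 0.009]
ft_force: [0.9, -0.2, -0.1]
width: 24.6
```

Call:
jog_arm(
  xyz=[
    [15,-38,0],
    [15,-38,0],
    [15,-38,0],
    [15,-38,0],
    [15,-38,0],
    [15,-38,0],
    [15,-38,0],
    [15,-38,0],
    [0,0,0],
    [0,0,0],
  ],
  yaw=[0,0,0,0,0,0,0,0,0,0],
)

```text
t: 3.57
ee_pos: [481.6, -91.7, 249.9]
orientation: [-0.707, 3.046, 0.004]
ft_force: [-0.4, -0.3, -0.9]
width: 0.4
```

```bash
python3 - <<'E'
from h import *
from workcell import ctrl
o=ctrl.get_obs(); print(o["t"],o["ee_pos"],o["orientation"],o["width"],o["ft_force"])
r=o["orientation"];print("tool y deg",(2*np.degrees(np.arctan2(r[1],r[0]))-90)%180)
p=ctrl.get_image("wrist"); 
q=np.load("q.npy");q[2]=.42
im=p["img"].copy()
def d(Ls,c):
    P=proj(p,w(q[:2],q[2],np.array(Ls,float))); cv2.polylines(im,[P.astype(int)],True,c,1,cv2.LINE_AA)
d([[-75,-65,44],[75,-65,44],[75,65,44],[-75,65,44]],(0,255,0))
d([[58,-48,61],[58,48,61],[67,48,61],[67,-48,61]],(0,0,255))
d([flap(30,2,-52,q[3]),flap(118,2,-52,q[3]),flap(118,2,52,q[3]),flap(30,2,52,q[3])],(255,0,255))
cv2.imwrite("pics/wrist1.png",im)
E
```

```text
3.5667 [481.63998253 -91.74761564 249.89739722] [-0.70684399  3.04630355  0.00392509] 0.3791272668805976 [-0.35004376 -0.29113244 -0.9431531 ]
tool y deg 116.12672772562024
```

View pics/wrist1.png

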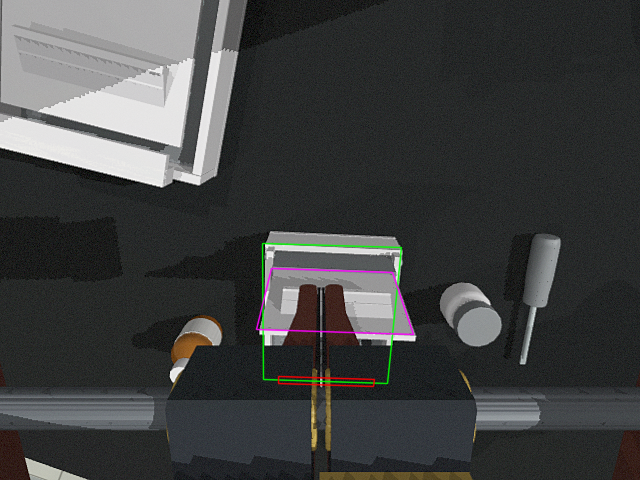

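The wrist view shows the small box at columns 263–402. Its flap edge is at rows 268–335, matching the model, with the jar at (470,315) and the bottle at (195,345) clear on either side. I go down behind the flap.

Call:
jog_arm(
  xyz=[
    [-1,3,-30],
    [-1,3,-30],
    [-1,3,-30],
    [-1,2,-30],
    [0,0,-18],
    [0,0,-4],
    [0,0,0],
  ],
  yaw=[-2,0,0,0,0,0,0],
)

```text
t: 4.2
ee_pos: [476.5, -71.7, 106.3]
orientation: [-0.665, 3.049, 0.0]
ft_force: [-0.3, 0.7, 0.6]
width: 0.3
```

Call:
jog_arm(
  xyz=[
    [9,1,0],
    [9,1,0],
    [9,2,0],
    [7,2,0],
    [8,4,-1],
    [8,4,-2],
    [0,0,0],
  ],
  yaw=[0,0,0,0,0,0,0],
)

```text
t: 4.78
ee_pos: [535.5, -54.7, 109.1]
orientation: [-0.667, 3.04, -0.004]
ft_force: [-0.9, -1.0, -0.7]
width: 0.2
```

```bash
cat > snap.py <<'E'
import sys
from h import *
from workcell import ctrl
q=np.load("q.npy");q[2]=.42
n=sys.argv[1]
o=ctrl.get_obs();P=o["ee_pos"]; c,s=np.cos(q[2]),np.sin(q[2]); D=P[:2]-q[:2]
print("t",round(o["t"],2),"box frame TCP",round(c*D[0]+s*D[1],1),round(-s*D[0]+c*D[1],1),P[2].round(1),"F box",round(c*o["ft_force"][0]+s*o["ft_force"][1],1),round(-s*o["ft_force"][0]+c*o["ft_force"][1],1),o["ft_force"][2].round(1))
ims=[]
for cam,(x0,y0,x1,y1) in (("top",(280,130,440,280)),("side",(250,190,460,340))):
    p=ctrl.get_image(cam); ims.append(cv2.resize(p["img"][y0:y1,x0:x1],(400,375 if cam=="top" else 286),interpolation=cv2.INTER_CUBIC))
ims[1]=cv2.copyMakeBorder(ims[1],0,375-286,0,0,cv2.BORDER_CONSTANT)
cv2.imwrite(f"pics/{n}.png",np.hstack(ims))
E
python3 snap.py s1
```

```text
t 4.78 box frame TCP -50.3 0.8 109.1 F box -1.2 -0.5 -0.7
```

View pics/s1.png

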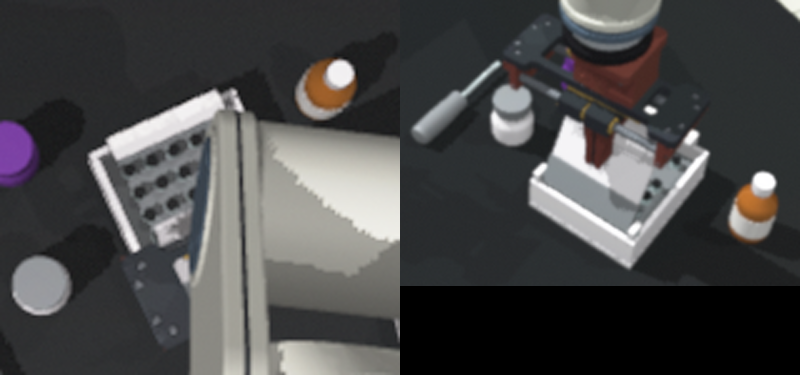

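The fingertips press on the flap's outer side near the middle and the flap has begun to tilt (side pic at about (595,150)). The bystanders are unmoved. I continue along the arc.

Call:
jog_arm(
  xyz=[
    [4,2,-7],
    [4,2,-7],
    [4,1,-6],
    [3,1,-6],
    [0,0,0],
  ],
  yaw=[0,0,0,0,0],
)

```text
t: 5.3
ee_pos: [550.3, -48.9, 80.7]
orientation: [-0.666, 3.04, -0.004]
ft_force: [-0.5, 0.1, 1.9]
width: 0.4
```

```bash
python3 snap.py s2
```

```text
t 5.3 box frame TCP -34.4 0.0 80.7 F box -0.4 0.3 1.9
```

View pics/s2.png

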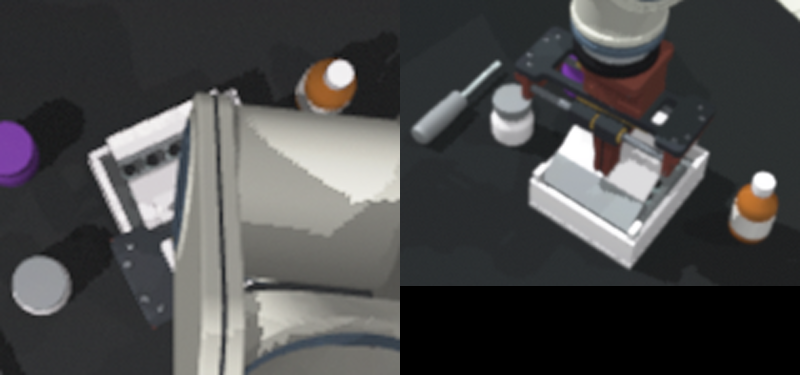

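Call:
jog_arm(
  xyz=[
    [3,1,-5],
    [3,1,-6],
    [2,1,-6],
    [0,0,-5],
    [0,0,-1],
    [0,0,0],
  ],
  yaw=[0,0,0,0,0,0],
)

```text
t: 5.9
ee_pos: [559.6, -45.4, 56.9]
orientation: [-0.664, 3.039, -0.004]
ft_force: [-0.7, 1.0, 4.6]
width: 0.5
```

```bash
python3 snap.py s3
```

```text
t 5.9 box frame TCP -24.5 -0.6 56.9 F box -0.2 1.2 4.6
```

View pics/s3.png

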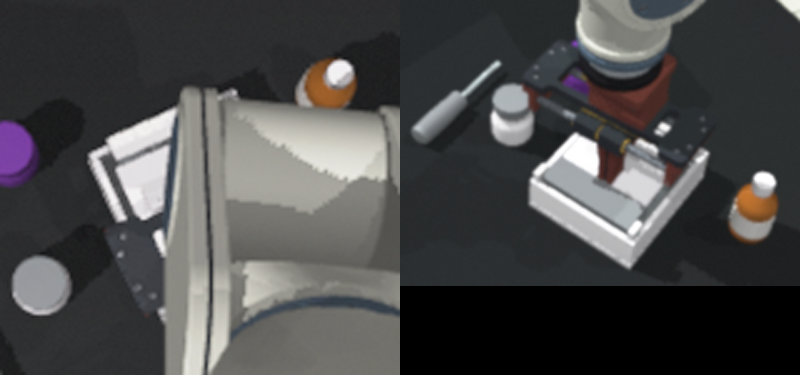

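Call:
jog_arm(
  xyz=[
    [0,0,-2],
    [0,0,-2],
    [0,0,-2],
    [0,0,0],
  ],
  yaw=[0,0,0,0],
)

```text
t: 6.33
ee_pos: [561.4, -45.2, 52.7]
orientation: [-0.662, 3.034, -0.005]
ft_force: [-0.5, 1.0, 3.0]
width: 0.5
```

Call:
jog_arm(
  xyz=[
    [0,0,-2],
    [0,0,-1],
    [0,0,0],
  ],
  yaw=[0,0,0],
)

```text
t: 6.58
ee_pos: [562.2, -44.9, 52.1]
orientation: [-0.661, 3.033, -0.005]
ft_force: [-2.0, 2.1, 7.7]
width: 0.6
```

Call:
jog_arm(
  xyz=[
    [2,1,-1],
    [3,1,-1],
    [3,1,-1],
    [3,2,-1],
  ],
  yaw=[0,0,0,0],
)

```text
t: 6.92
ee_pos: [573.0, -39.9, 51.5]
orientation: [-0.66, 3.032, -0.006]
ft_force: [-1.3, -0.6, 12.8]
width: 0.5
```

```bash
python3 snap.py s4
```

```text
t 6.92 box frame TCP -10.0 -1.1 51.5 F box -1.4 -0.0 12.8
```

View pics/s4.png

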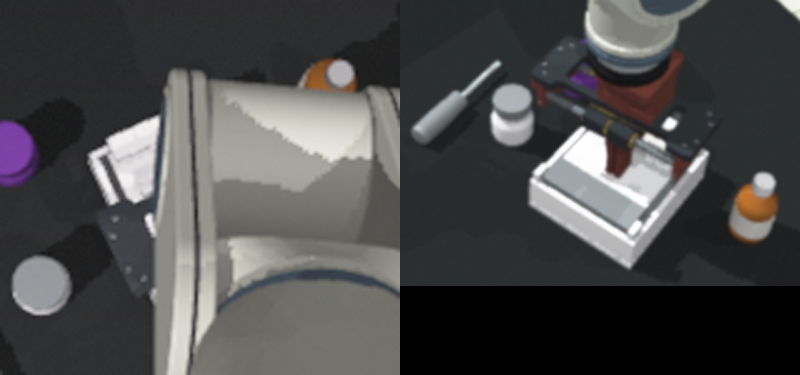

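Call:
jog_arm(
  xyz=[
    [3,1,0],
    [3,1,-1],
    [3,1,0],
    [3,2,-1],
  ],
  yaw=[0,0,0,0],
)

```text
t: 7.35
ee_pos: [576.9, -38.3, 51.2]
orientation: [-0.67, 3.048, -0.007]
ft_force: [-13.6, -14.7, 26.9]
width: 0.4
```

```bash
python3 snap.py s5
```

```text
t 7.35 box frame TCP -5.8 -1.1 51.2 F box -18.4 -7.9 26.9
```

View pics/s5.png

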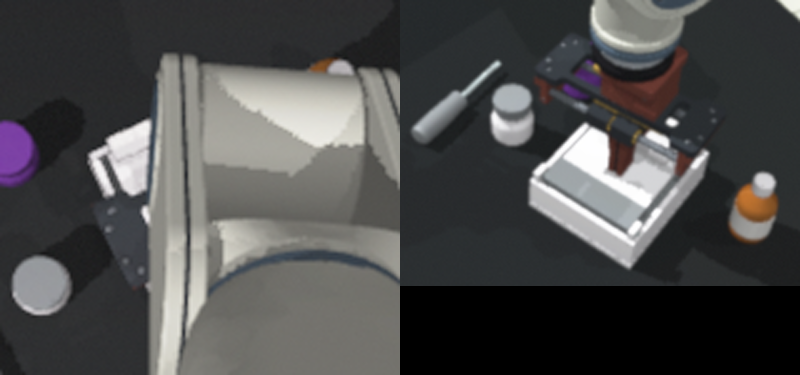

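```bash
python3 - <<'E'
from h import *
from workcell import ctrl
p=ctrl.get_image("side");q=np.load("q.npy");q[2]=.42
x0,y0,x1,y1=310,230,420,325;sc=7
c=cv2.resize(p["img"][y0:y1,x0:x1],None,fx=sc,fy=sc,interpolation=cv2.INTER_CUBIC)
for s,col in ((0,(0,0,255)),(.014,(0,255,0))):
    for r in (76,118):
        P=(proj(p,w(q[:2],q[2],np.array([flap(r+s*1000,2,-40 if r==76 else -52,0),flap(r+s*1000,2,40 if r==76 else 52,0)])))+.5-[x0,y0])*sc
        cv2.polylines(c,[P.astype(int)],False,col,1,cv2.LINE_AA)
P=(proj(p,w(q[:2],q[2],np.array([flap(30,9,-52,0),flap(30,9,52,0)])))+.5-[x0,y0])*sc
cv2.polylines(c,[P.astype(int)],False,(255,0,0),1,cv2.LINE_AA)
cv2.imwrite("pics/side5.png",c)
E
```

```text
(no output)
```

View pics/side5.png

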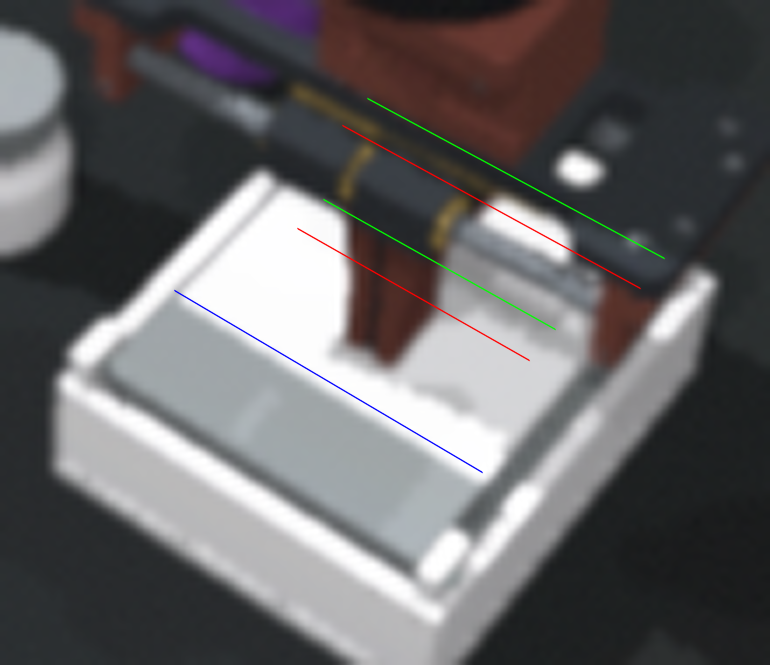

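The ridge (grey band ending near (560,325) in the crop) lies on the green "slid out 14 mm" line, so the fingertips may have dragged the plate home by friction. I ease the pressure, slide on to the ridge itself and feel for the stop, which should come at TCP box x of about 15.

Call:
jog_arm(
  xyz=[
    [-1,0,0.5],
    [0,0,0.5],
    [0,0,0],
  ],
  yaw=[0,0,0],
)

```text
t: 7.75
ee_pos: [575.3, -39.8, 53.3]
orientation: [-0.669, 3.048, -0.009]
ft_force: [0.7, 0.5, 2.3]
width: 0.3
```

Call:
jog_arm(
  xyz=[
    [3,1,0],
    [3,1,0],
    [3,2,-0.5],
    [2,1,0],
    [0,0,0],
  ],
  yaw=[0,0,0,0,0],
)

```text
t: 8.17
ee_pos: [581.9, -36.1, 52.0]
orientation: [-0.674, 3.06, -0.008]
ft_force: [-0.1, -0.7, 6.1]
width: 0.7
```

```bash
python3 snap.py s6
```

```text
t 8.17 box frame TCP -0.4 -1.1 52.0 F box -0.4 -0.6 6.1
```

Call:
jog_arm(
  xyz=[
    [3,1,0],
    [3,1,0],
    [3,2,0],
    [3,1,0],
    [3,2,0],
  ],
  yaw=[0,0,0,0,0],
)

```text
t: 8.68
ee_pos: [588.7, -31.8, 51.7]
orientation: [0.678, -3.055, 0.009]
ft_force: [-4.8, -3.4, 8.0]
width: 0.6
```

```bash
python3 snap.py s7
```

```text
t 8.68 box frame TCP 7.6 0.0 51.7 F box -5.7 -1.2 8.0
```

View pics/s7.png

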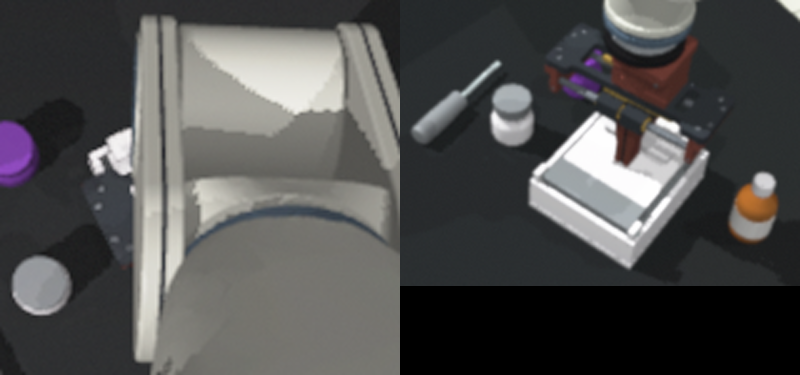

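Call:
jog_arm(
  xyz=[
    [3,1,0.3],
    [3,1,0],
    [3,1,0],
    [3,2,0],
    [3,1,0],
  ],
  yaw=[0,0,0,0,0],
)

```text
t: 9.2
ee_pos: [594.4, -29.1, 50.5]
orientation: [0.678, -3.029, 0.01]
ft_force: [-10.3, -6.3, 12.5]
width: 0.2
```

```bash
python3 snap.py s8
```

```text
t 9.2 box frame TCP 13.9 0.1 50.5 F box -12.0 -1.5 12.5
```

Call:
jog_arm(
  xyz=[
    [3,1,0.5],
    [3,2,0.3],
    [3,1,0],
    [3,2,0],
  ],
  yaw=[0,0,0,0],
)

```text
t: 9.63
ee_pos: [594.4, -28.9, 50.0]
orientation: [0.676, -3.0, 0.012]
ft_force: [-11.0, -13.3, 13.1]
width: 0.4
```

```bash
python3 snap.py s9
```

```text
t 9.63 box frame TCP 13.9 0.3 50.0 F box -15.5 -7.7 13.1
```

View pics/s9.png

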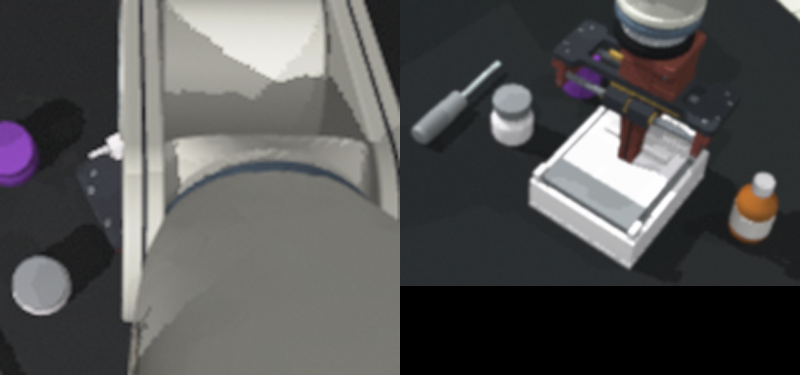

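A firm stop at box x 13.9 puts the finger front at about 24, against the ridge's expected home position of 25. I back off the ridge, rise and look.

Call:
jog_arm(
  xyz=[
    [-3,-1,1],
    [-2,-1,2],
    [0,0,4],
    [0,0,8],
    [-3,-1,20],
    [-10,-5,35],
    [-15,-7,35],
    [-25,-10,30],
    [-35,-10,10],
    [-35,-10,0],
    [0,0,0],
    [0,0,0],
  ],
  yaw=[0,0,0,0,0,0,0,0,0,0,0,0],
)

```text
t: 10.73
ee_pos: [463.7, -74.0, 201.6]
orientation: [0.681, -2.999, 0.015]
ft_force: [0.1, 0.9, 0.4]
width: 0.6
```

```bash
python3 snap.py s10; python3 - <<'E'
from h import *
from workcell import ctrl
q=np.load("q.npy");q[2]=.42
p=ctrl.get_image("side")
x0,y0,x1,y1=310,230,420,325;sc=7
c=cv2.resize(p["img"][y0:y1,x0:x1],None,fx=sc,fy=sc,interpolation=cv2.INTER_CUBIC)
for s,col in ((0,(0,0,255)),(14,(0,255,0))):
    P=(proj(p,w(q[:2],q[2],np.array([flap(76+s,2,-40,0.03),flap(76+s,2,40,0.03)])))+.5-[x0,y0])*sc
    cv2.polylines(c,[P.astype(int)],False,col,1,cv2.LINE_AA)
cv2.imwrite("pics/side10.png",c)
E
```

```text
t 10.73 box frame TCP -123.8 12.5 201.6 F box 0.5 0.8 0.4
```

View pics/s10.png

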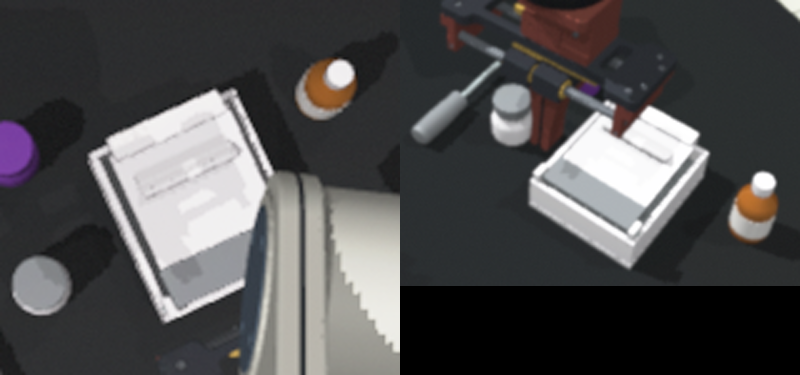

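View pics/side10.png

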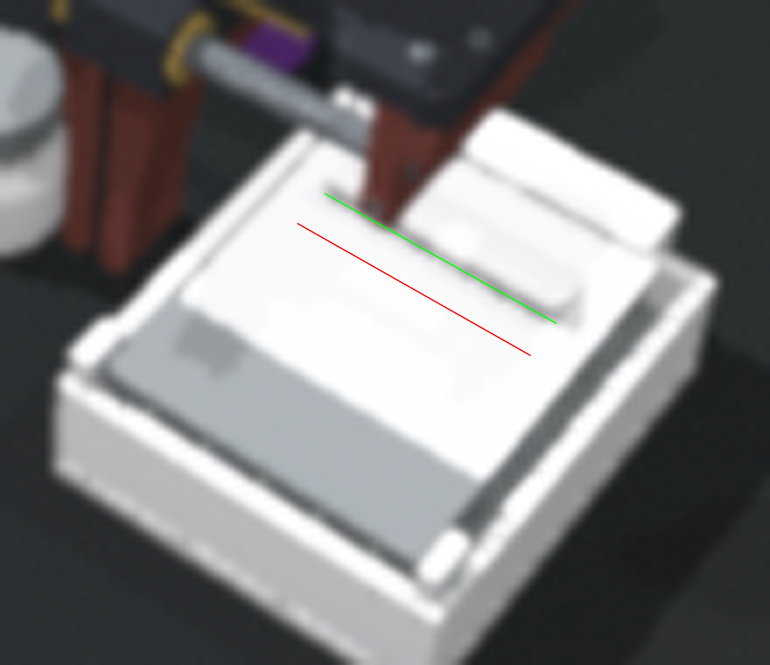

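The flap stays shut with the arm away. Its ridge foot, at (330,190)–(575,320), lies on the green "home" line, and its edge is under the lip. The bottle, jar and driver are where they were. I hand the job in.

```bash
python3 -c "
from workcell import ctrl
print(ctrl.get_obs()['t'],ctrl.get_obs()['ft_force'].round(1)); print(ctrl.close_job())"
```

```text
10.8833 [ 1.1 -0.6  0. ]
the job is handed in; nothing more can be done
None
```

I shut the smaller vial box and handed the job in at about 11 s. With the fingers shut, I pushed the flap over by its outer side and pressed it flat at z of about 52 mm. I then slid the plate towards the lip until it met a firm stop.

- **Sliding the plate:** Most of the slide came from friction under the fingertips, not from the ridge. I then pushed on the ridge itself. It stopped firmly with the finger front at box x of about 24 mm, and the ridge's home position is 25 mm.
- **Forces:** The highest readings I saw, at the end of a move, were about 27 N downwards and 18 N along the slide.
- **Last checks:** With the arm withdrawn, the flap stayed shut. Its ridge lay on the projected line for the plate slid out 14 mm, and its edge showed beneath the lip. The bottle, jar and screwdriver looked unmoved in the pictures, and the gripper touched nothing.
- **Disagreements:** The trained networks' first pose for the box was about 5 mm and 2° off the picture, so I refitted it from the box corners. Each jog also overshot by a few mm, up to 10. No check failed.

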